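# Square the heavy tube block up to the cold plate's stop rail

## Robot

A 6-joint arm with a two-finger parallel gripper is mounted at the origin on the work surface. World frame = base frame: x ahead of the robot, y to its left, z up, the work surface at z = 0. Lengths are in m, angles in degrees, forces in N, time in s.
With the tool pointing down it reaches from about 0.35 to 0.875 m from the base axis. Payload 4.2 kg.
Tool frame: the origin (TCP) lies at the centre of the arm's flange, where the gripper is bolted on; the fingertips stand nose_length ahead of it and the grasp point (between the pads) lies 164 mm ahead of it (nose_length is the distance from the TCP to the fingertips, in m); z points along the fingers, y is the line along which they close (so a half turn about z gives the same grasp; the last joint's range is limited). The gripper opens to 87 mm and grips with 3 to 60 N. Pads are 19 mm wide; open, the fingers measure 117 mm over their backs; the gripper's body (75 mm by 190 mm) begins 51 mm behind the grasp point.
Start: joints at [80.306, 22.042, 0.453, 0, -68.411, -14.817], TCP at [0.259, 0.569, 0.405] pointing down, gripper open.
Joint ranges: [-179.83, 179.83], [-69.29, 118.12], [-61.27, 80.66], [-181.25, 117.63], [-171.15, -9.14], [-177.46, 177.46]. Speed limits (degrees/s): [159.86, 159.86, 180, 180, 180, 180].

## Interface

Orientations are given as a 3x3 rotation matrix whose columns are the frame's x, y, z axes.
In Python, from bench import * gives the robot as it stands. The module is installed in compiled form; this text tells all that it offers.
- The arm moves only by the tool carry_out, never from a script. Its arguments are lists of equal length, an entry for each row: "angular": the turn, a rotation vector about the world's x, y, z in degrees, a list of three; "linear": the shift along the world's x, y, z in mm, a list of three; "gripper": the closure, from 0 (fully open) to 1 (shut). In form: {"angular": [[rx, ry, rz], ...], "linear": [[x, y, z], ...], "gripper": [gripper, ...]}. A call has 1 to 8 rows; each row is the pose to reach, as a shift and turn from the pose commanded when the call began; what a row does not reach only later rows make up. A row lasts 1/10 s, in which the tool goes at most 50 mm and 8.59 degrees, less where a joint would pass 70% of its speed; a pose out of reach is approached as far as the arm can. A call with a gripper value outside its range is refused whole. The fingers move at their own pace and stop on an object; "squeeze" is the grip in N (left out, the last holds). Time passes only in rows, so rows that repeat a pose let the fingers close. It gives the time, the measured TCP pose, the force, the opening and the grip force at its end, in the units of the state.
- get_obs(): the state, without advancing time (a new reading comes with each control period).
- capture(name): name is "side" or "top"; returns a dict with "pixels" (420x560x3 uint8, red, green, blue), "z_map" (420x560 float32, m along the optical axis (not along the pixel's ray), 0 where there is no reading), "fx", "fy", "cx", "cy" (pixels), "R" (3x3) and "t" (3): a world point X has camera coordinates R X + t. Camera axes: x right, y down, z forward; pixel columns grow to the right and rows downward; lengths in m; the calibration is good to about 2 mm. A picture is of the moment at which its call begins.
- close_job(): hands the job in; it is judged then, once.
The state is a dict: "t": time; "q": joint angles; "qd": joint speeds; "joint_efforts": joint torques, N m; "position": TCP position; "eef_rot": TCP orientation; "contact_force": force on the tool from outside, world axes, zero at the start; "moment": the same for the moment, N m; "gripper_width": finger opening in m; "grip_force": force on a finger pad.
Only numpy, scipy, OpenCV 4.12 (cv2) and the standard library are available. Lean on these libraries where they do the work, as an engineer would, in place of code of your own. Each camera call takes 0.05 s, during which the arm holds its last target. There are 200 camera calls.

## Task

The heavy aluminium tube block has been set down askew on the cold plate. Walk it round with pushes of your fingertips at its corners until one of its two long sides (either will do) faces the stop rail along the back of the plate, and push it home so that this side lies flush along the rail; then take your hand away. Do not pick the block up or tip it, and leave the jar, the beaker and the dishes on the plate where they stand.

Things in the scene. Friction and masses are not known exactly. Their poses are not given: they have to be found in the camera images.
- tube_block: Aluminium block, flat bottom, 40 tube holes in its top: 150 long (own x) x 96 wide (own y) x 36 mm high, about 0.9 kg, loose, flat on the cold plate, friction about 0.6. Origin: centre of its underside; own z up. Its long sides are the +y and -y faces, 48 mm from the origin, alike. Pushed squarely near one end of a side, it swings about a point roughly 65 mm from its centre, towards the other end.
- cold_plate: Low cream bench instrument, 320 x 500 mm in outline, fixed to the bench, its control panel towards the robot, with a flat dark grey top plate 300 mm (its own x) x 480 mm (its own y). Origin: centre of the underside, on the bench; the top of the plate is 70 mm higher. Its own x points away from the robot towards the rail, its own y along the rail.
- rail_face (a point): Middle of the front face of the steel stop rail, at the level of the plate's top, 130 mm along +x from the middle of the plate; same axes as the cold plate. The rail is fixed to the plate along its back edge: 440 mm long (along y), 32 mm high, 14 mm thick behind this face.
- jar: Small amber jar with a white lid, 48 mm across, 56 mm high, loose, standing on the plate near its left (+y) end. Origin: centre of its underside.
- beaker: Small open glass beaker, 52 mm across the rim, 58 mm high, loose, standing on the plate near its left (+y) end. Origin: centre of its underside.
- dishes: Stack of two clear round culture dishes, 90 mm across, 32 mm high, loose, standing on the plate near its right (-y) end. Origin: centre of its underside.
Things that resemble listed ones, but are neither listed nor needed, are in the scene too. Of the things like the tube_block, leave any that is orange; of the rest the larger one is meant.

How it is judged (in metres and radians):
At the end, for the whole second after the job is handed in: The block lies flat and still on the plate with a long side along the rail: parallel to it within 0.04 rad (2.3 degrees), the middle of that side within 4 mm of the rail's face, the whole side within the rail's length; jar, beaker and dishes within 10 mm of where they stood (angle between the x axis of tube_block and the y axis of cold_plate, either way round below 0.04 rad and x of tube_block in the frame of rail_face between -0.052 and -0.044 m and y of tube_block in the frame of rail_face between -0.145 and 0.145 m and z of tube_block in the frame of rail_face below 0.003 m and angle between tube_block's own z axis and vertical below 0.03 rad and linear speed of tube_block below 0.01 m/s and distance of each of jar, beaker, dishes from where it was at the start of the episode below 0.01 m); the robot touches nothing.
It fails at once if the block is picked up or tipped (z of tube_block in the frame of rail_face above 0.006 m or angle between tube_block's own z axis and vertical above 0.1 rad).
It fails at once if the jar, beaker or dishes are disturbed (moved by more than 10 mm or tipped) (distance of any of jar, beaker, dishes from where it was at the start of the episode above 0.01 m or angle between any of jar, beaker, dishes's own z axis and vertical above 0.2 rad).
It also fails if it takes over 72 s, if anything falls off the work surface, if the arm or the gripper's body presses on something with over 40 N, if the wrist force passes 120 N, or if a joint passes its speed limit or range.

## Working session

There is one attempt and no reset: what is moved stays moved. The work goes in short steps, Python scripts to look and compute and a tool call to move; the robot and the scene stay as the last step left them, time stands still between calls to the robot, and variables do not carry over. Pictures are saved under pics/ and viewed, at most 10 in all, crops included, and the job is handed in when it is done.

Besides the shell and the picture viewer there is one more tool, called as name(argument=value, ...) on one line, values as JSON. carry_out: Moves the arm, as the interface text tells. Its arguments: {"type":"object","properties":{"angular":{"type":"array","items":{"type":"array","items":{"type":"number"}}},"linear":{"type":"array","items":{"type":"array","items":{"type":"number"}}},"gripper":{"type":"array","items":{"type":"number"}},"squeeze":{"type":"number"}},"required":["angular","linear","gripper"]}

```bash
mkdir -p pics; python3 - <<'E'
from bench import *
import cv2,numpy as np,pickle
for n in("top","side"):
    c=capture(n);pickle.dump(c,open(n+".pkl","wb"))
    cv2.imwrite(f"pics/{n}0.png",c["pixels"][:,:,::-1])
    print(n,c["fx"],c["cx"],c["cy"],(-c["R"].T@c["t"]).round(3),c["R"].round(3).tolist())
o=get_obs();print({k:np.round(v,3).tolist() for k,v in o.items()})
E
```

```text
top 499.7334691187737 285.8087512878964 208.95001888826283 [0.335 0.018 1.075] [[-0.025, -1.0, 0.005], [-0.991, 0.025, -0.133], [0.133, -0.008, -0.991]]
side 482.72490103257684 281.81717649885115 208.12180378332255 [ 0.022 -0.587  0.963] [[0.787, -0.617, -0.001], [-0.476, -0.605, -0.638], [0.393, 0.503, -0.77]]
{'t': 0.1, 'q': [80.304, 22.087, 0.388, -0.024, -68.411, -14.817], 'qd': [-0.004, -0.134, 0.242, 0.078, -0.022, -0.115], 'joint_efforts': [0.0, -39.169, 18.794, 4.232, 0.013, -0.0], 'position': [0.259, 0.569, 0.404], 'eef_rot': [[0.91, -0.415, -0.001], [-0.415, -0.91, -0.002], [0.0, 0.002, -1.0]], 'contact_force': [-0.305, 0.075, -0.253], 'moment': [-0.046, 0.006, -0.014], 'grip_force': 0.0, 'gripper_width': 0.088}
```

View pics/top0.png

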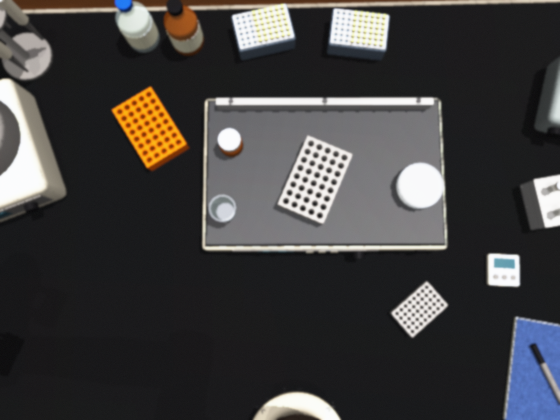

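View pics/side0.png

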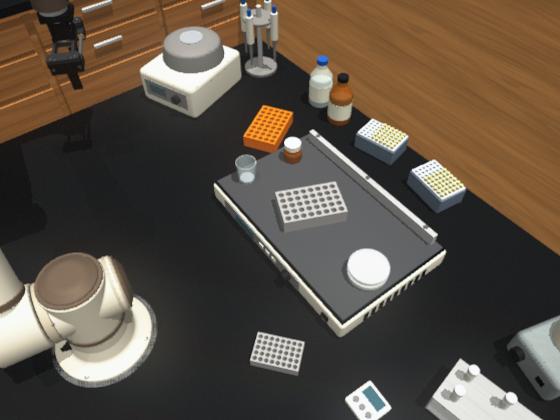

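The top view shows the block at about (315,180), its long axis mostly along world x. The rail is along row 101, the jar at (230,141), the beaker at (222,209) and the dishes at (419,186). The side view agrees. The grey block at (420,308) is off the plate and smaller, so it isn't the one.

```bash
cat > h.py <<'E'
import cv2,numpy as np
def cloud(c):
    v,u=np.mgrid[:420,:560];z=c["z_map"]
    P=np.stack([(u-c["cx"])*z/c["fx"],(v-c["cy"])*z/c["fy"],z],-1)
    return (P-c["t"])@c["R"]
def ray(c,uv,h):
    uv=np.atleast_2d(uv);d=np.c_[(uv[:,0]-c["cx"])/c["fx"],(uv[:,1]-c["cy"])/c["fy"],np.ones(len(uv))]@c["R"]
    o=-c["R"].T@c["t"];return (o+d*((h-o[2])/d[:,2])[:,None])[:,:2]
def comps(m):
    n,l,s,ce=cv2.connectedComponentsWithStats(m.astype(np.uint8));return [(l==i) for i in range(1,n) if s[i,4]>60]
def block(c,near=None,h=.106):
    """light top face of the block: closed mask, min-area rectangle of ray-cast contour"""
    W=cloud(c)
    hsv=cv2.cvtColor(c["pixels"],cv2.COLOR_RGB2HSV)
    m=(abs(W[...,2]-h)<.008)
    m=cv2.morphologyEx(m.astype(np.uint8),cv2.MORPH_CLOSE,np.ones((5,5)))
    m=cv2.morphologyEx(m,cv2.MORPH_OPEN,np.ones((5,5)))
    out=[]
    for k in comps(m):
        cn=max(cv2.findContours(k.astype(np.uint8),0,1)[0],key=cv2.contourArea)[:,0,:]
        p=ray(c,cn.astype(float),h);(x,y),(a,b),an=cv2.minAreaRect((p*1000).astype(np.float32))
        if a<b:a,b,an=b,a,an+90
        out.append((x,y,a,b,(an+90)%180-90))
    return out
E
python3 - <<'E'
from h import *
import pickle
c=pickle.load(open("top.pkl","rb"));W=cloud(c)
print("rects at .106 (mm: x,y,long,short, ang of long axis from world x)")
for r in block(c):print(np.round(r,1))
for nm,(u,v) in dict(jar=(230,138),beaker=(222,209),dishes=(419,186),plate=(260,180),block=(316,175),rail=(380,101)).items():print(nm,W[v,u].round(3))
# plate: heights
m=abs(W[...,2]-.07)<.008
p=W[m&(W[...,0]<.9)];print("plate",[np.round(q,1) for q in comps(m) if 0], np.round(cv2.minAreaRect((p[:,:2]*1000).astype(np.float32))[0],1))
k=max(comps(m),key=lambda a:a.sum());cn=max(cv2.findContours(k.astype(np.uint8),0,1)[0],key=cv2.contourArea)[:,0,:].astype(float)
print(cv2.minAreaRect((ray(c,cn,.07)*1000).astype(np.float32)))
# rail front edge: brightness drop per column
g=cv2.cvtColor(c["pixels"],cv2.COLOR_RGB2GRAY).astype(float);pts=[]
for u in range(225,430,3):
    col=g[96:115,u];d=np.diff(col);i=d.argmin();a,b,e=d[i-1:i+2];pts.append((u,96+i+.5+.5*(a-e)/(a-2*b+e)))
pts=np.array(pts);
for h in(.07,.102):
    q=ray(c,pts,h);f=np.polyfit(q[:,1],q[:,0],1)
    print("edge",h,"x at y=0",f[0]*0+f[1],"slope",f[0],"res",np.std(q[:,0]-np.polyval(f,q[:,1])),q[[0,-1]])
print(g[94:112,[260,330,400]].T.astype(int))
# things above plate
for lo,hi in((.118,.14),(.094,.112)):
    for k in comps((W[...,2]>lo)&(W[...,2]<hi)):
        q=W[k];print(lo,q.min(0).round(3),q.max(0).round(3),q.mean(0).round(3))
E
```

```text
rects at .106 (mm: x,y,long,short, ang of long axis from world x)
[864.1 312.2  66.9  42.2 -59.6]
[853.4 213.5  66.3  43.3 -61.9]
[615.9 528.1 262.2  91.9   2.9]
[682.8 -72.9 435.7  12.6  88.6]
[524.5 -48.2 151.4  96.  -24.7]
[ 507.6 -255.8   87.5   86.1   88.6]
jar [0.605 0.115 0.125]
beaker [0.473 0.138 0.074]
dishes [ 0.505 -0.254  0.104]
plate [0.531 0.061 0.072]
block [ 0.538 -0.054  0.074]
rail [ 0.681 -0.186  0.104]
plate [] [645.3  11.6]
((545.6729125976562, -69.14361572265625), (487.42822265625, 306.79583740234375), 88.90363311767578)
edge 0.07 x at y=0 0.6896323703758036 slope 0.023573760751734136 res 7.554768934858788e-05 [[ 0.69262121  0.13080274]
 [ 0.68273695 -0.29515257]]
edge 0.102 x at y=0 0.6783287589574557 slope 0.023573760751734143 res 7.314113683412717e-05 [[ 0.68123565  0.1271987 ]
 [ 0.67166626 -0.28518791]]
[[ 27  30  52 129 213 241 246 247 247 241 210 138  91  83  79  75  68  73]
 [ 27  29  53 126 208 239 244 246 246 240 205 133  88  79  78  73  74  91]
 [ 28  31  63 142 220 244 248 250 249 243 209 135  87  79  75  70  75  95]]
0.118 [0.858 0.298 0.118] [0.897 0.341 0.14 ] [0.87  0.316 0.125]
0.118 [0.847 0.201 0.118] [0.884 0.241 0.138] [0.86  0.217 0.125]
0.118 [0.544 0.526 0.118] [0.693 0.567 0.14 ] [0.61  0.539 0.129]
0.118 [0.582 0.098 0.118] [0.626 0.139 0.13 ] [0.603 0.118 0.126]
0.118 [0.444 0.107 0.118] [0.492 0.157 0.132] [0.47  0.135 0.126]
0.094 [0.844 0.286 0.094] [0.909 0.355 0.112] [0.865 0.313 0.103]
0.094 [0.834 0.186 0.094] [0.903 0.255 0.112] [0.854 0.216 0.104]
0.094 [0.482 0.478 0.094] [0.747 0.577 0.112] [0.595 0.521 0.105]
0.094 [ 0.673 -0.293  0.094] [0.696 0.146 0.109] [ 0.684 -0.07   0.101]
0.094 [ 0.438 -0.122  0.094] [0.614 0.025 0.112] [ 0.525 -0.048  0.105]
0.094 [0.58  0.096 0.094] [0.614 0.141 0.112] [0.59  0.114 0.1  ]
0.094 [ 0.465 -0.302  0.094] [ 0.553 -0.213  0.106] [ 0.508 -0.257  0.101]
0.094 [0.45  0.115 0.094] [0.49  0.154 0.112] [0.478 0.143 0.104]
```

```bash
python3 - <<'E'
from h import *
import pickle
c=pickle.load(open("side.pkl","rb"));W=cloud(c)
m=(np.hypot(W[...,0]-.259,W[...,1]-.569)<.12)&(W[...,2]>.1)&(c["z_map"]>0)
q=W[m];z=np.sort(q[:,2]);print(len(z),z[:25].round(3))
lo=q[q[:,2]<z[0]+.03];print(lo[:40].round(3))
E
```

```text
2798 [0.219 0.22  0.221 0.221 0.221 0.221 0.223 0.223 0.223 0.224 0.224 0.224
 0.224 0.224 0.225 0.225 0.225 0.226 0.226 0.227 0.227 0.227 0.227 0.228
 0.228]
[[0.248 0.515 0.249]
 [0.237 0.52  0.248]
 [0.241 0.515 0.249]
 [0.243 0.514 0.249]
 [0.245 0.512 0.249]
 [0.247 0.512 0.248]
 [0.228 0.523 0.247]
 [0.23  0.52  0.248]
 [0.232 0.52  0.247]
 [0.234 0.52  0.246]
 [0.236 0.516 0.248]
 [0.238 0.516 0.247]
 [0.24  0.518 0.245]
 [0.242 0.515 0.246]
 [0.244 0.512 0.247]
 [0.247 0.518 0.242]
 [0.229 0.519 0.247]
 [0.231 0.521 0.244]
 [0.234 0.522 0.242]
 [0.235 0.52  0.243]
 [0.237 0.517 0.244]
 [0.239 0.515 0.244]
 [0.243 0.522 0.238]
 [0.244 0.517 0.241]
 [0.246 0.517 0.24 ]
 [0.248 0.513 0.241]
 [0.228 0.523 0.242]
 [0.23  0.522 0.241]
 [0.232 0.52  0.241]
 [0.235 0.52  0.24 ]
 [0.236 0.518 0.241]
 [0.238 0.516 0.241]
 [0.241 0.521 0.237]
 [0.243 0.516 0.239]
 [0.244 0.511 0.241]
 [0.247 0.515 0.237]
 [0.228 0.524 0.238]
 [0.23  0.526 0.236]
 [0.232 0.522 0.237]
 [0.233 0.519 0.238]]
```

carry_out(angular=[[0,0,-8],[0,0,-16],[0,0,-24],[0,0,-32],[0,0,-40],[0,0,-48],[0,0,-56],[0,0,-64]], linear=[[20,-45,0],[40,-90,0],[60,-135,0],[80,-180,0],[100,-225,0],[120,-270,0],[140,-315,0],[160,-360,0]], gripper=[0,0,0,0,0,0,0,0])

```text
t: 0.9
position: [0.4194, 0.2067, 0.4047]
eef_rot: [[0.021, -1.0, -0.0], [-1.0, -0.021, -0.0], [0.0, 0.0, -1.0]]
contact_force: [0.5, -0.1, 0.4]
gripper_width: 0.087
grip_force: 0.0
```

carry_out(angular=[[0,0,-4],[0,0,-8],[0,0,-12],[0,0,-16],[0,0,-20],[0,0,-24],[0,0,-26],[0,0,-26]], linear=[[9,-46,0],[18,-92,0],[27,-138,0],[37,-184,0],[46,-230,0],[56,-276,0],[65,-319,0],[65,-319,-40]], gripper=[0,0,0,0,0,0,0,0])

```text
t: 1.7
position: [0.4865, -0.1144, 0.3685]
eef_rot: [[-0.42, -0.907, 0.012], [-0.908, 0.42, -0.002], [-0.004, -0.012, -1.0]]
contact_force: [0.6, 1.5, -0.7]
gripper_width: 0.0871
grip_force: 0.0
```

carry_out(angular=[[0,0,0],[0,0,0],[0,0,0],[0,0,0],[0,0,0]], linear=[[0,0,-40],[0,0,-65],[0,0,-85],[0,0,-97],[0,0,-97]], gripper=[0,0,0,0,0])

```text
t: 2.2
position: [0.4835, -0.1104, 0.2657]
eef_rot: [[-0.415, -0.91, -0.005], [-0.91, 0.415, -0.0], [0.002, 0.005, -1.0]]
contact_force: [-0.6, 0.1, -0.4]
gripper_width: 0.0872
grip_force: 0.0
```

```bash
python3 - <<'E'
from h import *
from bench import *
o=get_obs();print(o["position"].round(4) if hasattr(o["position"],'round') else o["position"])
c=capture("side");cv2.imwrite("pics/s1.png",c["pixels"][:,:,::-1])
E
```

```text
[ 0.4835 -0.1104  0.2657]
```

View pics/s1.png

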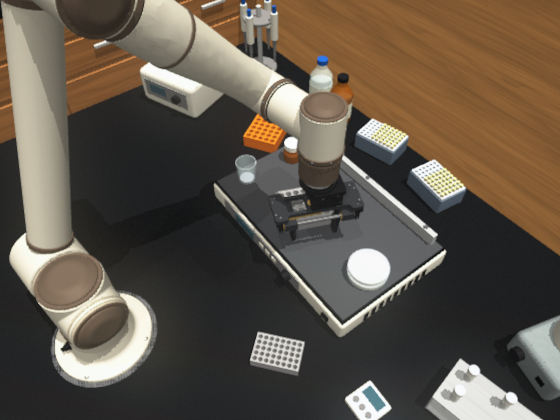

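The fingertips, at about (290,233) and (340,225), stand behind the block's right long side, clear of the dishes at (368,268). Next I work out the swing arc.

```bash
cat > arc.py <<'E'
import numpy as np
c=np.array([524.5,-48.2]);a0=-24.7
def pose(th,off,piv=70,s=-10):
    f=lambda a:np.array([[np.cos(a),-np.sin(a)],[np.sin(a),np.cos(a)]])
    P=c+f(np.radians(a0))@[piv,0]
    return P+f(np.radians(a0-th))@[s-piv,-off]
E
python3 - <<'E'
from arc import *
seq=[(0,69),(0,63),(0,58)]+[(2.5*i,58) for i in range(1,28)]
b=pose(0,75)
for k in range(0,len(seq),8):
    print([(-(t-(seq[k-1][0] if k else 0)),*(pose(t,o)-(pose(*seq[k-1]) if k else b)).round(1)) for t,o in seq[k:k+8]])
E
```

```text
[(0, np.float64(2.5), np.float64(5.5)), (0, np.float64(5.0), np.float64(10.9)), (0, np.float64(7.1), np.float64(15.4)), (-2.5, np.float64(6.4), np.float64(19.7)), (-5.0, np.float64(5.8), np.float64(24.0)), (-7.5, np.float64(5.4), np.float64(28.3)), (-10.0, np.float64(5.2), np.float64(32.6)), (-12.5, np.float64(5.2), np.float64(36.9))]
[(-2.5, np.float64(0.2), np.float64(4.3)), (-5.0, np.float64(0.6), np.float64(8.6)), (-7.5, np.float64(1.1), np.float64(12.9)), (-10.0, np.float64(1.9), np.float64(17.1)), (-12.5, np.float64(2.8), np.float64(21.3)), (-15.0, np.float64(3.9), np.float64(25.5)), (-17.5, np.float64(5.2), np.float64(29.6)), (-20.0, np.float64(6.7), np.float64(33.7))]
[(-2.5, np.float64(1.7), np.float64(4.0)), (-5.0, np.float64(3.5), np.float64(7.9)), (-7.5, np.float64(5.5), np.float64(11.7)), (-10.0, np.float64(7.6), np.float64(15.4)), (-12.5, np.float64(9.9), np.float64(19.1)), (-15.0, np.float64(12.4), np.float64(22.6)), (-17.5, np.float64(15.0), np.float64(26.0)), (-20.0, np.float64(17.8), np.float64(29.3))]
[(-2.5, np.float64(2.9), np.float64(3.2)), (-5.0, np.float64(6.0), np.float64(6.2)), (-7.5, np.float64(9.1), np.float64(9.1)), (-10.0, np.float64(12.4), np.float64(11.9)), (-12.5, np.float64(15.9), np.float64(14.5)), (-15.0, np.float64(19.4), np.float64(17.0))]
```

carry_out(angular=[[0,0,0],[0,0,0],[0,0,0],[0,0,-2.5],[0,0,-5],[0,0,-7.5],[0,0,-10],[0,0,-12.5]], linear=[[2.5,5.5,0],[5,11,0],[7,15.5,0],[6.5,19.5,0],[6,24,0],[5.5,28.5,0],[5,32.5,0],[5,37,0]], gripper=[0,0,0,0,0,0,0,0])

```text
t: 3.05
position: [0.4885, -0.0736, 0.2685]
eef_rot: [[-0.602, -0.798, -0.003], [-0.798, 0.602, -0.002], [0.003, 0.001, -1.0]]
contact_force: [-2.6, -5.6, 4.3]
gripper_width: 0.0868
grip_force: 3.1
```

carry_out(angular=[[0,0,-2.5],[0,0,-5],[0,0,-7.5],[0,0,-10],[0,0,-12.5],[0,0,-15],[0,0,-17.5],[0,0,-20]], linear=[[0,4.5,0],[0.5,8.5,0],[1,13,0],[2,17,0],[3,21.5,0],[4,25.5,0],[5,29.5,0],[6.5,33.5,0]], gripper=[0,0,0,0,0,0,0,0])

```text
t: 3.85
position: [0.4941, -0.0401, 0.2681]
eef_rot: [[-0.839, -0.544, -0.006], [-0.544, 0.839, -0.002], [0.006, 0.002, -1.0]]
contact_force: [-5.1, -3.2, 4.7]
gripper_width: 0.0872
grip_force: 3.2
```

```bash
python3 - <<'E'
from h import *
from bench import *
for n in("side","top"):
    c=capture(n);cv2.imwrite(f"pics/{n}2.png",c["pixels"][:,:,::-1])
    for r in block(c):print(n,np.round(r,1))
E
```

```text
side [1401.7  -14.4   39.4   26.6   34.8]
side [511.2 574.2 218.2  75.9 -69.3]
side [852.8 203.7  57.5  37.1 -41.7]
side [508.5 -22.5  86.2  40.6 -54.8]
side [ 505.1 -263.5   87.1   86.6  -38.1]
side [ 497.  -539.9   18.1   16.5  -38.1]
side [ 447.8 -546.5   18.8   15.6  -38.1]
side [ 508.3 -610.7   19.3   16.7   35.4]
top [862.6 312.2  65.1  40.7 -63.8]
top [852.9 213.9  65.4  38.6 -67.1]
top [616.6 528.1 260.8  91.9   2.9]
top [682.8 -72.9 435.7  12.6  88.6]
top [ 507.6 -255.9   87.4   86.1   88.6]
```

View pics/side2.png

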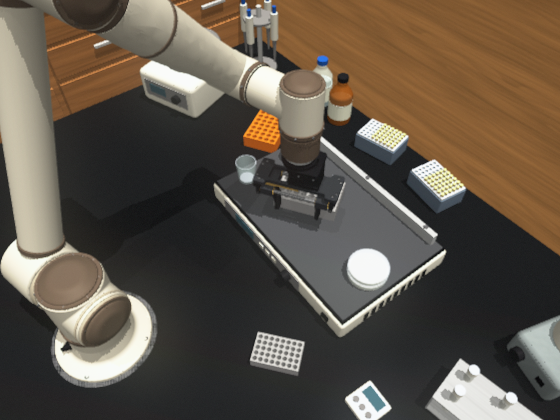

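The near finger has met the block, and the force of about 6 N matches sliding. In the picture the hand at (300,190) is turning the block and the beaker at (245,168) is clear. I continue the arc.

carry_out(angular=[[0,0,-2.5],[0,0,-5],[0,0,-7.5],[0,0,-10],[0,0,-12.5],[0,0,-15],[0,0,-17.5],[0,0,-20]], linear=[[1.5,4,0],[3.5,8,0],[5.5,11.5,0],[7.5,15.5,0],[10,19,0],[12.5,22.5,0],[15,26,0],[18,29.5,0]], gripper=[0,0,0,0,0,0,0,0])

```text
t: 4.75
position: [0.512, -0.0104, 0.2678]
eef_rot: [[-0.975, -0.224, -0.006], [-0.224, 0.975, -0.001], [0.006, 0.0, -1.0]]
contact_force: [-7.3, -1.3, 5.9]
gripper_width: 0.0872
grip_force: 3.3
```

```bash
python3 - <<'E'
from h import *
from bench import *
c=capture("side");W=cloud(c);cv2.imwrite("pics/s3.png",cv2.resize(c["pixels"][110:310,190:460,::-1],(800,593)))
for n in("jar",):
    k=(W[...,2]>.118)&(W[...,2]<.135)&(W[...,0]>.42)&(W[...,0]<.65)&(W[...,1]>.08)&(W[...,1]<.2)
    for q in comps(k):print(W[q].min(0).round(3),W[q].max(0).round(3))
E
```

```text
[0.443 0.103 0.118] [0.494 0.156 0.129]
```

View pics/s3.png

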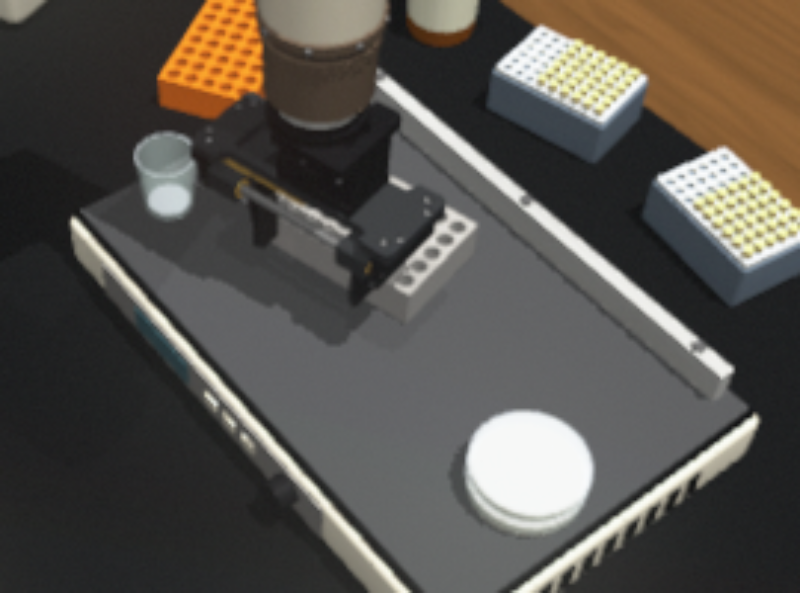

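The view shows the block, with its right end at about (440,270) in the crop, turned to roughly 14° short of parallel. Both fingers sit low behind it, and the beaker and dishes are untouched. I finish the arc and then push towards the rail.

carry_out(angular=[[0,0,-2.5],[0,0,-5],[0,0,-7.5],[0,0,-10],[0,0,-12.5],[0,0,-14.3],[0,0,-14.3],[0,0,-14.3]], linear=[[3,3,0],[6,6,0],[9,9,0],[12.5,12,0],[16,14.5,0],[18.5,16,0],[23,16,0],[28,16,0]], gripper=[0,0,0,0,0,0,0,0])

```text
t: 5.6
position: [0.5399, 0.0057, 0.2676]
eef_rot: [[-1.0, 0.023, -0.007], [0.023, 1.0, -0.001], [0.007, -0.001, -1.0]]
contact_force: [-6.3, 1.1, 4.5]
gripper_width: 0.0868
grip_force: 3.4
```

carry_out(angular=[[0,0,0],[0,0,0],[0,0,0],[0,0,0]], linear=[[5,0,0],[10,0,0],[15,0,0],[15,0,0]], gripper=[0,0,0,0])

```text
t: 6.0
position: [0.5559, 0.0058, 0.2676]
eef_rot: [[-1.0, 0.023, -0.004], [0.023, 1.0, -0.0], [0.003, -0.0, -1.0]]
contact_force: [-4.4, -0.9, 2.6]
gripper_width: 0.087
grip_force: 2.3
```

```bash
python3 - <<'E'
from h import *
from bench import *
o=get_obs();print(o["position"],o["eef_rot"][:,1],o["contact_force"],o["moment"])
c=capture("side");cv2.imwrite("pics/s4.png",cv2.resize(c["pixels"][110:310,190:460,::-1],(800,593)))
E
```

```text
[0.55591486 0.00577054 0.26757818] [ 2.27746492e-02  9.99740504e-01 -4.90917150e-04] [-4.43547983 -0.89782436  2.59359435] [-0.23623741  1.13055214 -0.03100183]
```

View pics/s4.png

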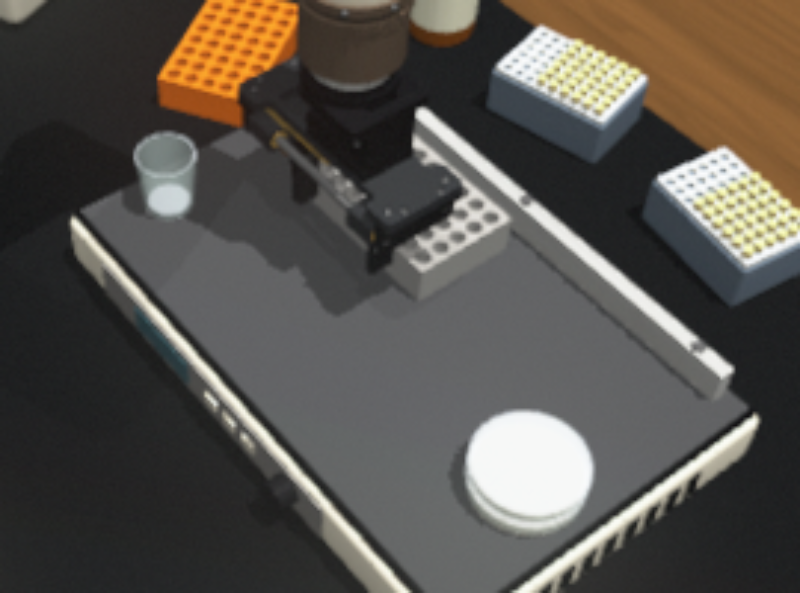

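The block now looks parallel to the rail. Its right end, with a corner at about (510,225), is near the rail's front with a small gap. I push on gently and watch the force.

carry_out(angular=[[0,0,0],[0,0,0],[0,0,0],[0,0,0],[0,0,0]], linear=[[3,0,0],[6,0,0],[9,0,0],[12,0,0],[12,0,0]], gripper=[0,0,0,0,0])

```text
t: 6.55
position: [0.568, 0.0057, 0.2676]
eef_rot: [[-1.0, 0.023, -0.003], [0.023, 1.0, -0.0], [0.003, -0.0, -1.0]]
contact_force: [-5.4, -0.6, 1.2]
gripper_width: 0.0869
grip_force: 2.5
```

carry_out(angular=[[0,0,0],[0,0,0],[0,0,0]], linear=[[1.5,0,0],[3,0,0],[3,0,0]], gripper=[0,0,0])

```text
t: 6.85
position: [0.5709, 0.0057, 0.2675]
eef_rot: [[-1.0, 0.023, -0.003], [0.023, 1.0, -0.0], [0.003, -0.0, -1.0]]
contact_force: [-5.1, -0.9, 1.9]
gripper_width: 0.0872
grip_force: 2.6
```

carry_out(angular=[[0,0,0],[0,0,0],[0,0,0]], linear=[[1.5,0,0],[2.5,0,0],[2.5,0,0]], gripper=[0,0,0])

```text
t: 7.15
position: [0.5734, 0.0057, 0.2676]
eef_rot: [[-1.0, 0.023, -0.003], [0.023, 1.0, -0.0], [0.003, -0.0, -1.0]]
contact_force: [-6.6, 1.2, 2.2]
gripper_width: 0.0871
grip_force: 2.8
```

carry_out(angular=[[0,0,0],[0,0,0],[0,0,0]], linear=[[1,0,0],[1.5,0,0],[1.5,0,0]], gripper=[0,0,0])

```text
t: 7.45
position: [0.5746, 0.0057, 0.2676]
eef_rot: [[-1.0, 0.023, -0.004], [0.023, 1.0, -0.0], [0.004, -0.0, -1.0]]
contact_force: [-5.9, -0.2, 3.4]
gripper_width: 0.0871
grip_force: 3.3
```

carry_out(angular=[[0,0,0],[0,0,0],[0,0,0]], linear=[[1,0,0],[2,0,0],[2,0,0]], gripper=[0,0,0])

```text
t: 7.75
position: [0.5754, 0.0057, 0.2676]
eef_rot: [[-1.0, 0.023, -0.008], [0.023, 1.0, -0.001], [0.008, -0.001, -1.0]]
contact_force: [-11.3, 1.8, 6.5]
gripper_width: 0.087
grip_force: 5.7
```

carry_out(angular=[[0,0,0],[0,0,0],[0,0,0]], linear=[[1,0,0],[1.5,0,0],[1.5,0,0]], gripper=[0,0,0])

```text
t: 8.05
position: [0.5759, 0.0057, 0.2676]
eef_rot: [[-1.0, 0.023, -0.011], [0.023, 1.0, -0.001], [0.011, -0.001, -1.0]]
contact_force: [-15.3, 3.3, 9.7]
gripper_width: 0.0872
grip_force: 7.3
```

The force is climbing while the tool barely moves, so the block is at the rail. I press a little more, back off and look.

carry_out(angular=[[0,0,0],[0,0,0],[0,0,0],[0,0,0],[0,0,0],[0,0,0],[0,0,0],[0,0,0]], linear=[[1,0,0],[2,0,0],[2,0,0],[-2,0,0],[-10,0,0],[-30,0,0],[-35,0,30],[-35,0,70]], gripper=[0,0,0,0,0,0,0,0])

```text
t: 8.85
position: [0.5437, 0.0059, 0.3372]
eef_rot: [[-1.0, 0.022, -0.001], [0.022, 1.0, -0.0], [0.001, -0.0, -1.0]]
contact_force: [2.0, 0.8, -0.3]
gripper_width: 0.087
grip_force: 0.0
```

carry_out(angular=[[0,0,0],[0,0,0],[0,0,0],[0,0,0],[0,0,0],[0,0,0],[0,0,0],[0,0,0]], linear=[[0,0,40],[0,-45,60],[0,-90,60],[0,-135,60],[0,-180,60],[0,-225,60],[0,-270,60],[0,-315,60]], gripper=[0,0,0,0,0,0,0,0])

```text
t: 9.65
position: [0.5448, -0.3112, 0.3985]
eef_rot: [[-1.0, 0.022, 0.005], [0.022, 1.0, -0.002], [-0.005, -0.002, -1.0]]
contact_force: [0.4, 0.1, 0.2]
gripper_width: 0.0872
grip_force: 0.0
```

```bash
python3 - <<'E'
from h import *
from bench import *
c=capture("top");W=cloud(c);cv2.imwrite("pics/t5.png",c["pixels"][:,:,::-1])
for r in block(c):print(np.round(r,1))
g=cv2.cvtColor(c["pixels"],cv2.COLOR_RGB2GRAY).astype(int);print(g[96:160,[260,280,300,320]].T)
for k in comps((W[...,2]>.118)&(W[...,2]<.14)):
    q=W[k];print(q.min(0).round(3),q.max(0).round(3))
E
```

```text
[864.  311.7  66.2  42.2 -56.4]
[852.9 215.4  65.6  41.8 -72.3]
[616.6 528.1 260.6  91.9   2.9]
[636.4 -25.3 342.8 107.5  88.6]
[[ 45 112 188 227 234 235 234 232 227 210 175 123  80  64  63  80 129 177
  189 160 110  75  62  64  97 151 187 183 144  93  67  58  63 105 166 193
  173 124  82  63  57  71 123 177 194 167 116  77  61  53  71 129 184 201
  168 106  67  60  59  59  65  81  93  97]
 [ 43 110 186 226 233 234 233 231 227 212 180 131  89  72  74  99 148 189
  196 167 120  85  71  76 116 171 199 189 147 100  75  67  78 123 178 199
  182 137  92  70  63  81 133 184 199 175 126  85  66  62  93 151 196 200
  162 103  68  61  58  59  57  58  58  57]
 [ 45 109 182 223 231 232 233 231 228 223 215 199 180 168 174 192 209 221
  220 212 195 177 169 176 196 214 222 219 206 184 170 170 182 200 217 222
  218 202 180 165 169 188 208 221 223 215 195 172 159 169 189 210 222 213
  172 108  68  60  60  65  79  94  97  93]
 [ 44 107 181 219 226 227 230 230 228 225 218 203 186 175 176 193 211 221
  223 214 197 179 175 187 205 218 225 222 212 197 185 185 197 212 223 226
  223 211 195 185 191 205 219 226 228 224 213 200 192 195 209 222 227 216
  173 109  68  61  60  64  78  93 100 102]]
[0.856 0.3   0.118] [0.895 0.341 0.137]
[0.846 0.201 0.118] [0.884 0.241 0.14 ]
[0.847 0.517 0.118] [0.865 0.536 0.14 ]
[0.546 0.527 0.118] [0.699 0.568 0.14 ]
[0.582 0.098 0.119] [0.627 0.139 0.132]
[0.444 0.107 0.118] [0.493 0.157 0.132]
```

View pics/t5.png

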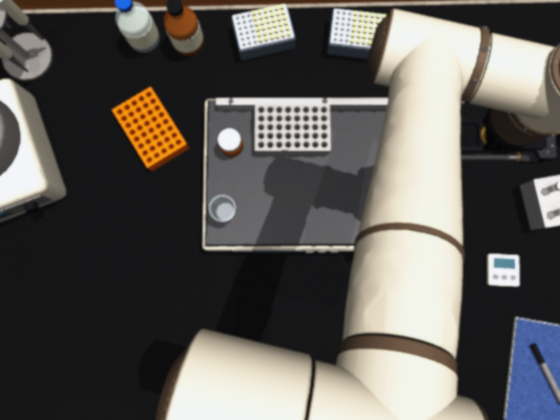

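The block lies against the rail at (292,127), with the jar (230,141) and beaker (222,209) unmoved. I fit its front edge to check the gap and angle.

```bash
python3 - <<'E'
from h import *
from bench import *
c=capture("top");g=cv2.cvtColor(c["pixels"],cv2.COLOR_RGB2GRAY).astype(float)
def edge(us,a,b):
    p=[]
    for u in us:
        d=np.diff(g[a:b,u]);i=np.clip(d.argmin(),1,len(d)-2);x,y,z=d[i-1:i+2];p.append((u,a+i+.5+.5*(x-z)/(x-2*y+z)))
    return np.array(p)
q=ray(c,edge(range(262,328,2),144,158),.106);f=np.polyfit(q[:,1],q[:,0],1)
r=ray(c,edge(list(range(340,380,2))+list(range(222,250,2)),100,112),.102);k=np.polyfit(r[:,1],r[:,0],1)
print("res",np.std(q[:,0]-np.polyval(f,q[:,1])),np.std(r[:,0]-np.polyval(k,r[:,1])),"slopes",f[0],k[0])
e=ray(c,[[253.5,130],[331,130]],.106);y=e[:,1].mean();print("ends y",e[:,1],"depth front-edge to rail mm",1e3*(np.polyval(k,y)-np.polyval(f,y)))
E
```

```text
res 0.0003922551657552325 0.00010318778626904362 slopes 0.025886968437918878 0.022496291488667813
ends y [ 0.07035259 -0.08447301] depth front-edge to rail mm 96.18496425772571
```

The front edge is 96.2 mm from the rail, against a block width of 96 mm, and the angle is 0.003 rad. That is flush.

```bash
python3 -c "
from bench import *
print(close_job())"
```

```text
the job is handed in; nothing more can be done
None
```

I swung the tube block round and pushed it flush along the rail (about 0.2 mm gap, 0.003 rad), then withdrew the hand and handed the job in; the jar and beaker measured unmoved, and the dishes, hidden by the arm in the last picture, were never approached at plate level.

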